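# Index the inspection magnifier over the impression tray

### The job

The bur box under the inspection magnifier has been checked; the metal impression tray beside it is next. Hook the closed fingertips under the pull ring of the magnifier's spring index pin, lift the pin gently out of its hole, swing the arm one hole over to the side where the impression tray lies and let the pin drop fully home, so that the lens stays locked over the tray. Do not grip the ring or force the arm, leave the tray and everything else on the worktop where it lies, and finish clear of it all.

Things in the scene. Friction and masses are not known exactly. Their poses are not given: they have to be found in the camera images.
- magnifier: bench magnifier screwed to the worktop; origin: foot of the column axis; its -x is the arm's direction in the middle hole (towards the robot, within 0.25 rad). Grey foot 124 mm across, 26 mm high; column 25 mm thick; 100 to 108 mm up a fixed steel index plate, a half ring of radius 71 to 99 mm with five 10 mm holes, 30 degrees apart on an 85 mm radius. Top of the hub on the axis: 138 mm up
- pivot (a point): point on the arm's vertical turning axis (the column axis), 128 mm above the worktop
- swing_arm (a joint): turning of the white arm about the column axis, rad, positive anticlockwise from above; starts at 0, pin home in the middle hole; other holes at -1.047, -0.524, 0.524, 1.047, stops at 1.12. Bar 22 mm wide, top 127 mm above the worktop. Pin home: locked, 0.015 rad of play either way; pin up: only friction (0.04 N m) holds it
- lens_centre (a point): centre of the round clear lens at the free end of the arm, 200 mm from the column axis, 120 mm above the worktop; its white rim is 115 mm across, 109 to 128 mm above the worktop
- index_pin (a joint): height of the spring index pin, m: 0 home in a hole, 0.007 when its rounded 8 mm tip rides on the plate between holes, 0.018 at its upper stop. It sits on the arm 85 mm from the column axis, on the lens side, and moves straight up against a spring (3.5 N at 0, 6 N at the top). Let go, it drops by itself, into a hole if the arm is within 0.02 rad of it
- ring_bar (a point): middle of the underside of the upper bar of the pin's pull ring, 186 mm up when the pin is home. The ring, of 6 mm round steel, is fixed upright on the pin, square across the arm; its opening, 38 mm wide, 32 mm high, is entered along the arm: tips 45 degrees down from the lens side, 10 to 15 mm past the bar, hook it. Below it is a sleeve 21 mm thick, top 146 mm up
- impression_tray: grey metal U-shaped dental impression tray with a flat handle tab, 70x55x14 mm, loose; origin at the middle of its underside, handle along its +x. It lies under the place the lens takes one hole to the left or one hole to the right of the middle one, which of the two varies. It is the thing to be inspected and stays untouched.
- plaster_model: ivory plaster model of a tooth arch, 48x60x29 mm, loose; origin at the middle of its underside; lies one hole to the other side; leave alone
- bur_box: small blue bur box with a clear lid, 66x80x30 mm, loose; origin at the middle of its underside; lies under the lens at the start; leave alone
- dappen_dish: small eight-sided white dish, 37 mm across, 26 mm high, loose, beside the foot; leave alone
- test_vial: small test vial lying flat, 48x10x10 mm, loose, below the index plate; leave alone
- cotton_roll_a: white cotton roll lying flat, 38x10x10 mm, loose, below the index plate; leave alone
- retainer_box: translucent retainer box, 58x64x23 mm, loose, left of the magnifier; leave alone
- sachet: flat white sachet, 66x48x9 mm, loose, right of the magnifier; leave alone

How it is judged (in metres and radians):
On the way, in this order (a step that is already met when the one before it is completed fails the run):
1. the index pin is lifted clear of its hole by the fingers on its ring (value of joint index_pin above 0.0075 m and contact force between the fingers and index_pin above 1 N), for 0.1 s.
2. the lens is over the impression tray and the pin is home in the hole there (horizontal distance between lens_centre and impression_tray below 0.03 m and value of joint index_pin below 0.002 m), for 0.2 s.
At the end, for the whole second after the job is handed in: the lens centre stands over the impression tray (within 30 mm, seen from above), the index pin is fully home in that hole (within 2 mm), the arm is at rest, and the tray and all other loose things lie within 10 mm of where they were (all of step 2 and velocity of joint swing_arm between -0.05 and 0.05 rad/s and distance of each of impression_tray, plaster_model, bur_box, dappen_dish, test_vial, cotton_roll_a, retainer_box, sachet from where it was at the start of the episode below 0.01 m); the robot touches nothing.
It fails at once if the ring is gripped or wrenched (over 25 N of finger contact on the pin and its ring) (contact force between the fingers and index_pin above 25 N).
It fails at once if the magnifier is forced (over 35 N of contact from the fingers or the robot arm) (contact force between any of the fingers, the arm and magnifier above 35 N).
It fails at once if the impression tray or another loose thing is shifted, lifted or carried (over 10 mm) (distance of any of impression_tray, plaster_model, bur_box, dappen_dish, test_vial, cotton_roll_a, retainer_box, sachet from where it was at the start of the episode above 0.01 m).
It also fails if it takes over 38 s, if anything falls off the work surface, if the arm or the gripper's body presses on something with over 40 N, if the wrist force passes 120 N, or if a joint passes its speed limit or range.

### The arm

A 6-joint arm with a two-finger parallel gripper is mounted at the origin on a cart in front of the work surface, level with it; the furniture and walls round the work are solid. World frame = base frame: x ahead of the robot, y to its left, z up, the work surface at z = 0. Lengths are in mm, angles in degrees, forces in N, time in s.
With the tool pointing down it reaches from about 350 to 850 mm from the base axis. Payload 8.1 kg.
Tool frame: the origin (TCP) lies midway between the tips of the shut fingers; the grasp point (between the pads) lies 19 mm behind it; z points along the fingers, y is the line along which they close (so a half turn about z gives the same grasp; the last joint's range is limited). The gripper opens to 85 mm and grips with 20 to 120 N. Pads are 22 mm wide; open, the fingers measure 114 mm over their backs; the gripper's body (76 mm by 85 mm) begins 54 mm behind the grasp point. The pads swing forward as they close: fully open they stand 13 mm farther back than shut.
Start: joints at [-4.893, 7.471, 85.268, -0, 87.261, -4.893], TCP at [600.004, 0.022, 231.292] pointing down, gripper open.
Joint ranges: [-169.43, 169.43], [-51.17, 129.36], [1.28, 143.12], [-76.62, 256.62], [0, 156.53], [-152.29, 152.29]. Speed limits (degrees/s): [136.94, 136.94, 159.86, 180, 180, 180].

### API

Orientations are given as [roll, pitch, yaw] about the fixed x, y, z axes, in that order (R = Rz(yaw) Ry(pitch) Rx(roll)).
In Python, from bench import sense, snapshot, camera_params, hand_in, masks_of, pinpoint gives the robot as it stands.
- The arm moves only by the tool step_arm, never from a script. Its argument "targets" is a list of rows, each an object with "angular": the turn, a rotation vector about the tool's x, y, z scaled (see below), a list of three; "dp": the shift along the tool's x, y, z scaled (see below), a list of three; "fingers": the closure, from 0 (fully open) to 1 (shut). A call has exactly 8 rows; each row is the pose to reach, as a shift and turn from the pose commanded when the call began, along the tool's axes at that moment, turning the shorter way round; what a row does not reach only later rows make up. The controller multiplies each number of a shift by 0.2 m and each number of a turn by 180 degrees. A row lasts 1/8 s, in which the tool goes at most 62.5 mm and 10.7 degrees, less where a joint would pass 70% of its speed; a pose out of reach is approached as far as the arm can. A call with a number of a shift or a turn outside -1 to 1 is refused whole. A call with a gripper value outside its range is refused whole. The fingers move at their own pace and stop on an object; "newtons" is the grip in N (left out, the last holds). Time passes only in rows, so rows that repeat a pose let the fingers close, or fill a call up. It gives the time, the measured TCP pose, the force, the opening and the grip force at its end, in the units of the state.
- sense(): the state, without advancing time (a new reading comes with each control period).
- snapshot(name): name is "scene" or "side" or "wrist"; returns the picture (400x640x3 uint8, blue, green, red); there is no depth.
- camera_params(name): a dict with "vfov" (degrees; the focal length in pixels is half the picture's height over the tangent of half this angle, whatever the lens; pixels are square), "cx", "cy" (the principal point, pixels), "D" ([k1, k2, p1, p2, k3] as OpenCV has them; the pictures are not rectified), "R" (3x3) and "t" (3): a world point X has camera coordinates R X + t. Camera axes: x right, y down, z forward; pixel columns grow to the right and rows downward; lengths in mm; the calibration is good to about 2 mm. A picture is of the moment at which its call begins: read the wrist's pose just before it. camera_params takes no time and is no camera call; for the wrist camera it gives the pose at the moment of the call.
- hand_in(): hands the job in; it is judged then, once.
Trained networks look in the newest picture that a camera, given by its name, has taken for a name from the list of things; names that differ only in an ending like _2 or _b are one class to them, and where a whole thing is asked for, a point or a joint stands for the part that bears it (a point fixed in the world has none). Each returns a list of dicts, best first, with "conf" (0 to 1); they miss things now and then, are a little off and sometimes report something else, mostly with a low value. They report only what shows in the picture. A call takes as long as a camera call.
- masks_of(camera, label): "pixels" (400x640 bool, what is visible of it) and "at" ([column, row] in pixels, amid what is visible of it).
- pinpoint(camera, label): "at" ([column, row] in pixels: a listed point, or the origin of a listed thing).
The state is a dict: "time": time; "joint_pos": joint angles; "qd": joint speeds; "joint_efforts": joint torques, N m; "tool_pos": TCP position; "tcp_rot": TCP orientation; "ft_force": force on the tool from outside, world axes, zero at the start; "wrist_torque": the same for the moment, N m; "finger_gap": finger opening in mm; "grip_force": force on a finger pad.
Only numpy, scipy, OpenCV 4.12 (cv2) and the standard library are available. Lean on these libraries where they do the work, as an engineer would, in place of code of your own. Each camera call takes 0.05 s, during which the arm holds its last target. There are 200 camera calls.

## Working session

There is one attempt and no reset: what is moved stays moved. The work goes in short steps, Python scripts to look and compute and a tool call to move; the robot and the scene stay as the last step left them, time stands still between calls to the robot, and variables do not carry over. Pictures are saved under pics/ and viewed, at most 10 in all, crops included, and the job is handed in when it is done.

Besides the shell and the picture viewer there is one more tool, called after "Request:" in YAML: its name, and indented under it one key for each argument. step_arm: Moves the arm, as the interface text tells. Its arguments: {"type":"object","properties":{"targets":{"type":"array","items":{"type":"object","properties":{"angular":{"type":"array","items":{"type":"number","minimum":-1,"maximum":1}},"dp":{"type":"array","items":{"type":"number","minimum":-1,"maximum":1}},"fingers":{"type":"number"}}}},"newtons":{"type":"number"}},"required":["targets"]}

```bash
mkdir -p pics
cat > h.py <<'E'
import numpy as np, cv2
from bench import *
def K(p):
    f=200/np.tan(np.radians(p['vfov'])/2); return np.array([[f,0,p['cx']],[0,f,p['cy']],[0,0,1.]])
def ray(cam,px):
    p=camera_params(cam); R=np.array(p['R']); t=np.array(p['t'])
    u=cv2.undistortPoints(np.array([[px]],float),K(p),np.array(p['D'],float))[0,0]
    return -R.T@t, R.T@np.array([u[0],u[1],1])
def atz(cam,px,z):
    o,d=ray(cam,px); return o+d*(z-o[2])/d[2]
def tri(obs):
    A=0;b=0
    for c,px in obs:
        o,d=ray(c,px); d=d/np.linalg.norm(d); P=np.eye(3)-np.outer(d,d); A=A+P; b=b+P@o
    return np.linalg.solve(A,b)
def proj(cam,X):
    p=camera_params(cam); r=cv2.Rodrigues(np.array(p['R'],float))[0]
    return cv2.projectPoints(np.array([X],float),r,np.array(p['t'],float),K(p),np.array(p['D'],float))[0].ravel()
E
python3 - <<'E'
from h import *
Z={'pivot':128,'lens_centre':120,'ring_bar':186,'magnifier':0,'impression_tray':0,'plaster_model':0,'bur_box':0}
ims=[]
obs={}
for c in ['scene','side']:
    im=snapshot(c); cv2.imwrite(f'pics/{c}0.png',im)
    for n,z in Z.items():
        r=pinpoint(c,n)
        if r:
            print(c,n,np.round(r[0]['at'],1),round(r[0]['conf'],2),np.round(atz(c,r[0]['at'],z)))
            obs.setdefault(n,[]).append((c,r[0]['at']))
for n,o in obs.items():
    if len(o)>1: print(n,np.round(tri(o),1))
print(sense())
E
```

```text
scene pivot [375.5 206.9] 0.78 [ 604. -125.  128.]
scene lens_centre [295.3 261.1] 0.98 [ 406. -127.  120.]
scene ring_bar [341.  205.4] 0.78 [ 518. -118.  186.]
scene magnifier [366.8 245.5] 0.91 [ 598. -118.    0.]
scene impression_tray [341.6 323.7] 0.69 [ 436. -228.    0.]
scene bur_box [301.5 290.1] 0.73 [ 420. -121.    0.]
side pivot [297.3 183.9] 0.9 [ 609. -125.  128.]
side lens_centre [373.1 200.4] 0.69 [ 413. -113.  120.]
side ring_bar [331.6 170.7] 0.53 [ 521. -120.  186.]
side magnifier [297.4 224.2] 0.75 [ 607. -118.    0.]
side impression_tray [328.9 211.8] 0.26 [ 536. -191.    0.]
side plaster_model [354.4 260.1] 0.62 [436. -18.   0.]
side bur_box [366.4 232.6] 0.83 [ 422. -128.   -0.]
pivot [ 606.9 -123.7  127.2]
lens_centre [ 411.1 -122.7  112.2]
ring_bar [ 519.8 -118.4  186.3]
magnifier [ 603.5 -116.8   -1.7]
impression_tray [ 497.  -212.8  -35.3]
bur_box [ 419.9 -123.     4. ]
{'time': 0.8, 'joint_pos': array([-4.89277730e+00,  7.47042758e+00,  8.52655834e+01, -2.31113217e-04,
        8.72612027e+01, -4.89250393e+00]), 'qd': array([ 0.0147486 ,  0.04862016, -0.07554064,  0.05262266,  0.00599975,
       -0.04278951]), 'joint_efforts': array([ 1.73918608e-03, -5.69253981e+01, -5.00834835e+01,  1.44073101e-04,
        1.11234185e-03, -8.83823020e-06]), 'tool_pos': array([6.00023123e+02, 2.18436903e-02, 2.31321200e+02]), 'tcp_rot': array([1.79997243e+02, 4.67646716e-04, 8.99997377e+01]), 'ft_force': array([-0.80625254, -0.53597593,  0.69787014]), 'wrist_torque': array([-0.0522038 ,  0.05937299, -0.0075935 ]), 'grip_force': 0.0, 'finger_gap': 85.36420680629692}
```

View pics/scene0.png

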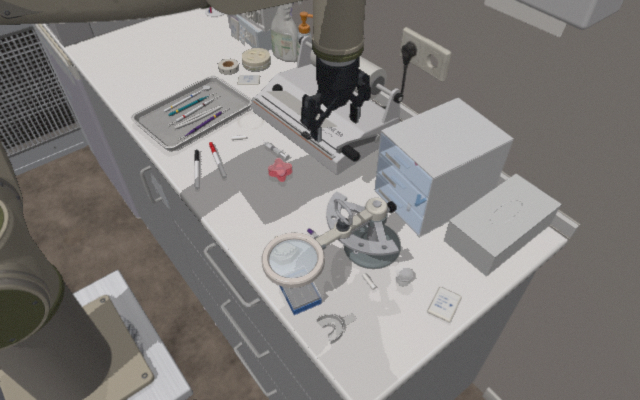

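View pics/side0.png

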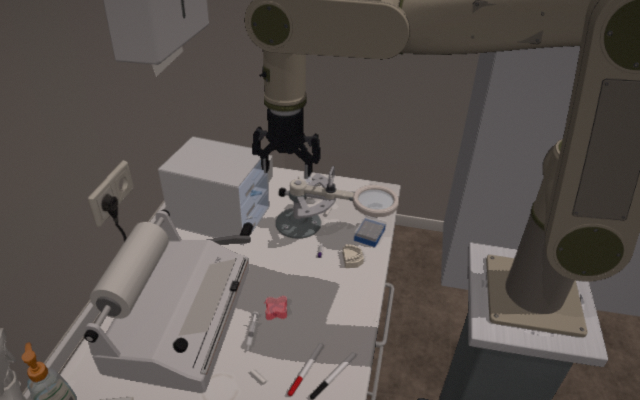

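The tray lies on the robot's right (y ≈ -228), at (331,327) in the scene view, and the plaster model is on the left. That makes the swing +0.524 rad. The ring is near (520,-119,186), which fits 85 mm from the pivot. I'll approach from the lens side, closed and tilted 45°.

Request:
step_arm:
  targets:
    - {"angular": [-0.05, 0, 0], "dp": [0, -0.2, -0.1], "fingers": 1}
    - {"angular": [-0.1, 0, 0], "dp": [0, -0.45, -0.145], "fingers": 1}
    - {"angular": [-0.15, 0, 0], "dp": [0, -0.7, -0.145], "fingers": 1}
    - {"angular": [-0.2, 0, 0], "dp": [-0.1, -0.8, -0.145], "fingers": 1}
    - {"angular": [-0.25, 0, 0], "dp": [-0.25, -0.8, -0.145], "fingers": 1}
    - {"angular": [-0.25, 0, 0], "dp": [-0.45, -0.8, -0.1], "fingers": 1}
    - {"angular": [-0.25, 0, 0], "dp": [-0.6, -0.8, -0.045], "fingers": 1}
    - {"angular": [-0.25, 0, 0], "dp": [-0.6, -0.8, -0.045], "fingers": 1}
  newtons: 20

```text
time: 1.8
tool_pos: [474.1, -149.3, 233.3]
tcp_rot: [136.4, -1.1, 90.4]
ft_force: [0.3, 0.2, 0.5]
finger_gap: 0.2
grip_force: 0.0
```

Run:
```python
from h import *
s=sense(); print(s['time'],s['tool_pos'],s['tcp_rot'],s['finger_gap'],s['ft_force'])
obs={}
Z={'pivot':128,'lens_centre':120,'ring_bar':186,'impression_tray':0}
for c in ['scene','side','wrist']:
    im=snapshot(c); cv2.imwrite(f'pics/{c}1.png',im)
    for n in Z:
        r=pinpoint(c,n)
        if r:
            print(c,n,np.round(r[0]['at'],1),round(r[0]['conf'],2),np.round(atz(c,r[0]['at'],Z[n]),1))
            if r[0]['conf']>.5: obs.setdefault(n,[]).append((c,r[0]['at']))
for n,o in obs.items():
    if len(o)>1: print(n,np.round(tri(o),1))
```

```text
1.8 [ 474.0588997  -149.25009503  233.29517251] [136.43259512  -1.12438125  90.42483386] 0.22556793974456774 [0.3015154  0.23610117 0.51444734]
scene pivot [369.9 279.7] 0.27 [ 481.7 -244.5  128. ]
scene lens_centre [292.  259.1] 0.95 [ 403.6 -120.1  120. ]
scene ring_bar [342.  207.1] 0.64 [ 517.1 -122.7  186. ]
scene impression_tray [342.6 321. ] 0.76 [ 440.7 -225.3   -0. ]
side pivot [297.9 185.4] 0.94 [ 606.  -118.6  128. ]
side lens_centre [372.8 199.2] 0.84 [ 414.  -118.1  120. ]
side ring_bar [333.3 173.4] 0.43 [ 515.1 -109.6  186. ]
wrist pivot [274.9 303.6] 0.69 [ 524.1 -225.7  128. ]
wrist ring_bar [314.6 189.6] 0.93 [ 515.  -120.6  186. ]
wrist impression_tray [102.1 283.1] 0.84 [ 430.4 -222.9    0. ]
lens_centre [ 409.5 -118.6  117.8]
ring_bar [ 517.9 -121.5  183.6]
impression_tray [ 4.354e+02 -2.246e+02  1.000e-01]
pivot [ 668.7 -375.4  -68.4]
```

View pics/wrist1.png

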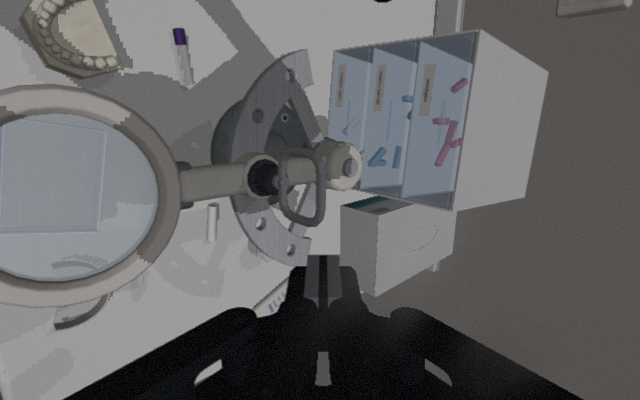

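The wrist view shows the ring upright at (305,187) and the tips at (322,265), with the path between them clear. The TCP isn't quite where I commanded, so I'll check whether it has settled.

Run:
```python
from h import *
s=sense(); print(s['time'],s['tool_pos'],s['tcp_rot'],s['qd'],s['joint_pos'])
```

```text
2.55 [ 476.52802941 -144.41347729  236.065923  ] [136.3052467   -1.01922752  91.02463131] [-0.41513289  0.10723491  0.02600862 -0.04341452  0.01919976 -0.08649134] [-45.20853993 -51.10813779 139.91410169  34.7292637   63.03790234
 -54.04780613]
```

The arm is at its J2 limit, because heading straight along +x at 45° folds it too far. Yawing the tool about 18° gives it room, and the ring is wide enough to enter at that angle.

Request:
step_arm:
  targets:
    - {"angular": [0, 0.035, -0.035], "dp": [-0.05, 0, 0], "fingers": 1}
    - {"angular": [0, 0.07, -0.07], "dp": [-0.09, 0, 0], "fingers": 1}
    - {"angular": [0, 0.07, -0.07], "dp": [-0.09, 0, 0], "fingers": 1}
    - {"angular": [0, 0.07, -0.07], "dp": [-0.09, 0, 0], "fingers": 1}
    - {"angular": [0, 0.07, -0.07], "dp": [-0.09, 0, 0], "fingers": 1}
    - {"angular": [0, 0.07, -0.07], "dp": [-0.09, 0, 0], "fingers": 1}
    - {"angular": [0, 0.07, -0.07], "dp": [-0.09, 0, 0], "fingers": 1}
    - {"angular": [0, 0.07, -0.07], "dp": [-0.09, 0, 0], "fingers": 1}

```text
time: 3.55
tool_pos: [476.8, -162.5, 236.0]
tcp_rot: [135.9, -1.3, 108.8]
ft_force: [-0.7, 0.3, -0.3]
finger_gap: 0.0
grip_force: 0.0
```

```bash
cat >> h.py <<'E'
from scipy.spatial.transform import Rotation as Ro
def rel(P,rot0,target,yaw=0):
    R=Ro.from_euler('xyz',rot0,degrees=True)
    return np.round(R.inv().apply(np.array(target)-P)/200,3), np.round(R.inv().apply([0,0,yaw/180]),3)
E
python3 - <<'E'
from h import *
s=sense(); print(s['time'],s['tool_pos'],s['tcp_rot'],s['qd'].round(2),s['joint_pos'].round(1))
snapshot('wrist'); snapshot('side')
for c,n,z in [('wrist','ring_bar',186),('wrist','pivot',128),('wrist','lens_centre',120)]:
    r=pinpoint(c,n)
    if r: print(n,r[0]['at'],r[0]['conf'],atz(c,r[0]['at'],z))
print(rel(s['tool_pos'],s['tcp_rot'],[465,-138,215]),rel(s['tool_pos'],s['tcp_rot'],[512,-122.5,165.5]))
E
```

```text
3.55 [ 476.80967961 -162.50624633  236.04780334] [135.91824199  -1.32137699 108.82183019] [-0.24  0.68 -0.13  0.01  0.12 -0.08] [-54.9 -32.7 129.9  44.3  74.4 -82.4]
ring_bar [219.0, 62.4] 0.29 [432.5858745  -81.45522793 186.        ]
pivot [350.5, 187.8] 0.6 [ 606.96672879 -120.52403192  128.        ]
lens_centre [93.9, 123.2] 0.9 [ 404.60949292 -118.3259914   120.        ]
(array([ 0.133, -0.087,  0.066]), array([0., 0., 0.])) (array([ 0.124, -0.081,  0.416]), array([0., 0., 0.]))
```

Request:
step_arm:
  targets:
    - {"angular": [0, 0, 0], "dp": [0.133, -0.087, 0.0], "fingers": 1}
    - {"angular": [0, 0, 0], "dp": [0.133, -0.08, 0.076], "fingers": 1}
    - {"angular": [0, 0, 0], "dp": [0.133, -0.08, 0.076], "fingers": 1}
    - {"angular": [0, 0, 0], "dp": [0.133, -0.08, 0.076], "fingers": 1}
    - {"angular": [0, 0, 0], "dp": [0.133, -0.08, 0.076], "fingers": 1}
    - {"angular": [0, 0, 0], "dp": [0.133, -0.08, 0.076], "fingers": 1}
    - {"angular": [0, 0, 0], "dp": [0.133, -0.08, 0.076], "fingers": 1}
    - {"angular": [0, 0, 0], "dp": [0.133, -0.08, 0.076], "fingers": 1}

```text
time: 4.8
tool_pos: [467.1, -137.4, 214.4]
tcp_rot: [135.9, -1.4, 108.8]
ft_force: [0.0, 0.8, -1.0]
finger_gap: 0.1
grip_force: 0.0
```

Run:
```python
from h import *
s=sense(); print(s['time'],s['tool_pos'],s['tcp_rot'],s['joint_pos'].round(1),s['ft_force'])
im=snapshot('wrist')
for c,n,z in [('wrist','ring_bar',186),('wrist','pivot',128)]:
    r=pinpoint(c,n)
    if r: print(n,r[0]['at'],r[0]['conf'],atz(c,r[0]['at'],z))
print(proj('wrist',[520,-120,186]),proj('wrist',[520,-139,170]),proj('wrist',[520,-101,170]))
for X in ([520,-120,186],[520,-142,170],[520,-98,170],[520,-120,150]):
    q=proj('wrist',X); cv2.circle(im,(int(q[0]),int(q[1])),3,(0,0,255),1)
cv2.imwrite('pics/wrist2.png',im)
print(rel(s['tool_pos'],s['tcp_rot'],[514,-122,165.5]))
```

```text
4.8 [ 467.12414165 -137.35715295  214.35305551] [135.93060494  -1.36683673 108.81270969] [-53.7 -37.2 134.9  44.3  73.3 -81.8] [ 0.00607983  0.80386917 -0.97240212]
ring_bar [353.9, 229.7] 0.64 [ 514.79655095 -120.53010549  186.        ]
pivot [367.5, 222.7] 0.64 [ 605.21111337 -122.22678101  128.        ]
[359.47172909 229.42765715] [333.620298   252.52749505] [346.63329891 194.17332072]
(array([-0.009,  0.007,  0.347]), array([0., 0., 0.]))
```

View pics/wrist2.png

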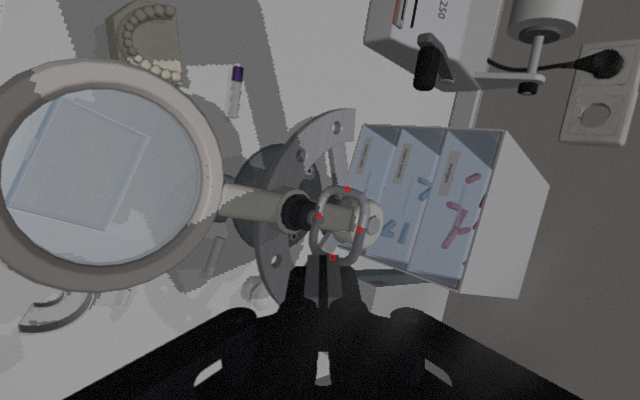

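Projected ring points land on the ring, so the position holds. I'll advance to just short of the bar.

Request:
step_arm:
  targets:
    - {"angular": [0, 0, 0], "dp": [-0.005, -0.008, 0.07], "fingers": 1}
    - {"angular": [0, 0, 0], "dp": [-0.009, -0.008, 0.14], "fingers": 1}
    - {"angular": [0, 0, 0], "dp": [-0.009, -0.008, 0.2], "fingers": 1}
    - {"angular": [0, 0, 0], "dp": [-0.009, -0.008, 0.24], "fingers": 1}
    - {"angular": [0, 0, 0], "dp": [-0.009, -0.008, 0.27], "fingers": 1}
    - {"angular": [0, 0, 0], "dp": [-0.009, -0.008, 0.28], "fingers": 1}
    - {"angular": [0, 0, 0], "dp": [-0.009, -0.008, 0.28], "fingers": 1}
    - {"angular": [0, 0, 0], "dp": [-0.009, -0.008, 0.28], "fingers": 1}

```text
time: 5.95
tool_pos: [503.2, -126.1, 173.3]
tcp_rot: [135.9, -1.3, 108.8]
ft_force: [0.1, 0.2, -0.4]
finger_gap: 0.3
grip_force: 0.0
```

Run:
```python
from h import *
s=sense(); print(s['time'],s['tool_pos'],s['tcp_rot'],s['ft_force'])
a=snapshot('wrist')[100:340,200:480]; b=snapshot('side')[130:250,230:410]
b=cv2.resize(b,None,fx=2,fy=2,interpolation=3)
cv2.imwrite('pics/c3.png',np.hstack([cv2.resize(a,(280*1,240)),b]))
```

```text
5.95 [ 503.21191687 -126.07570919  173.25293823] [135.91956749  -1.34222237 108.80827608] [ 0.12411973  0.22049525 -0.43691224]
```

View pics/c3.png

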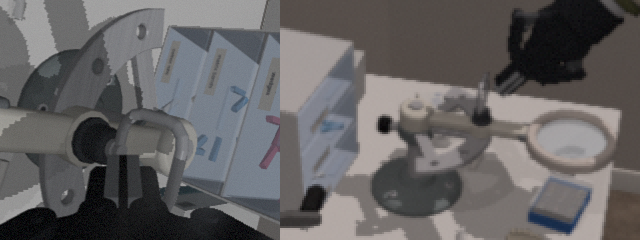

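Run:
```python
from h import *
s=sense()
im=snapshot('wrist')
C=np.array([520,-120,0]); 
def pt(X): return tuple(int(v) for v in proj('wrist',X)*3)
big=cv2.resize(im[130:330,220:460],None,fx=3,fy=3,interpolation=3); off=np.array([220*3,130*3])
def ln(A,B,c): cv2.line(big,tuple(np.array(pt(A))-off),tuple(np.array(pt(B))-off),c,1)
q=[C+[0,-22,151],C+[0,22,151],C+[0,22,189],C+[0,-22,189]]
for i in range(4): ln(q[i],q[(i+1)%4],(0,0,255))
R=Ro.from_euler('xyz',s['tcp_rot'],degrees=True)
t=[s['tool_pos']+R.apply(v) for v in ([11,14,0],[11,-14,0],[-11,-14,0],[-11,14,0])]
for i in range(4): ln(t[i],t[(i+1)%4],(0,255,0))
cv2.imwrite('pics/c4.png',big)
```

```text
(no output)
```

View pics/c4.png

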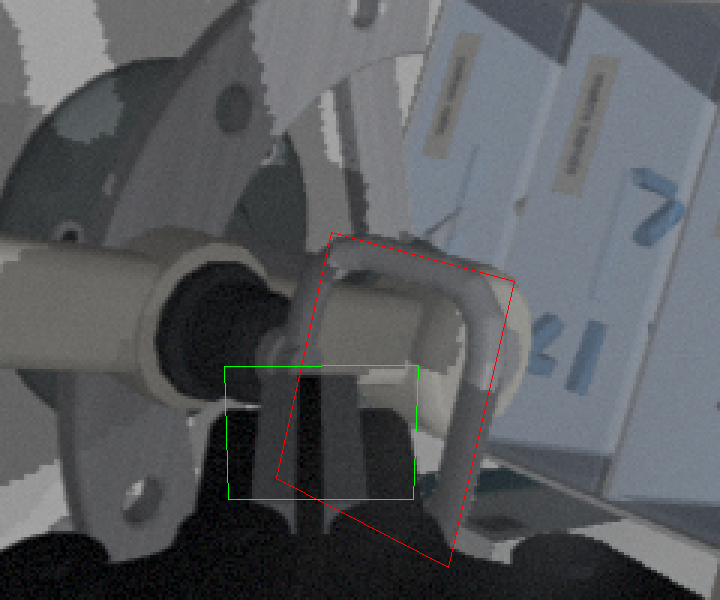

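The ring sits about 3 mm nearer than assumed, and the tips (y≈375 in the crop) are centred in the opening with room below the bar. I'll insert another 12 mm.

Request:
step_arm:
  targets:
    - {"angular": [0, 0, 0], "dp": [0.005, 0, 0.01], "fingers": 1}
    - {"angular": [0, 0, 0], "dp": [0.005, 0, 0.02], "fingers": 1}
    - {"angular": [0, 0, 0], "dp": [0.005, 0, 0.03], "fingers": 1}
    - {"angular": [0, 0, 0], "dp": [0.005, 0, 0.04], "fingers": 1}
    - {"angular": [0, 0, 0], "dp": [0.005, 0, 0.05], "fingers": 1}
    - {"angular": [0, 0, 0], "dp": [0.005, 0, 0.062], "fingers": 1}
    - {"angular": [0, 0, 0], "dp": [0.005, 0, 0.062], "fingers": 1}
    - {"angular": [0, 0, 0], "dp": [0.005, 0, 0.062], "fingers": 1}

```text
time: 7.1
tool_pos: [510.9, -121.9, 164.1]
tcp_rot: [135.9, -1.4, 108.8]
ft_force: [-1.2, -0.4, 0.9]
finger_gap: 0.2
grip_force: 0.0
```

Run:
```python
from h import *
s=sense(); print(s['time'],s['tool_pos'],s['ft_force'])
p=s['tool_pos']
for d in ([0,0,5],[0,0,10],[0,0,15],[0,0,20]): print(d,rel(p,s['tcp_rot'],p+d)[0])
```

```text
7.1 [ 510.94925516 -121.92841848  164.05283426] [-1.20891967 -0.40240497  0.89393226]
[0, 0, 5] [ 0.001  0.017 -0.018]
[0, 0, 10] [ 0.001  0.035 -0.036]
[0, 0, 15] [ 0.002  0.052 -0.054]
[0, 0, 20] [ 0.002  0.07  -0.072]
```

Request:
step_arm:
  targets:
    - {"angular": [0, 0, 0], "dp": [0, 0.005, -0.005], "fingers": 1}
    - {"angular": [0, 0, 0], "dp": [0, 0.01, -0.01], "fingers": 1}
    - {"angular": [0, 0, 0], "dp": [0, 0.015, -0.015], "fingers": 1}
    - {"angular": [0, 0, 0], "dp": [0, 0.02, -0.02], "fingers": 1}
    - {"angular": [0, 0, 0], "dp": [0, 0.025, -0.025], "fingers": 1}
    - {"angular": [0, 0, 0], "dp": [0, 0.03, -0.03], "fingers": 1}
    - {"angular": [0, 0, 0], "dp": [0, 0.035, -0.035], "fingers": 1}
    - {"angular": [0, 0, 0], "dp": [0, 0.035, -0.035], "fingers": 1}

```text
time: 8.1
tool_pos: [511.3, -122.2, 174.1]
tcp_rot: [135.9, -1.4, 108.8]
ft_force: [0.0, -0.7, 0.0]
finger_gap: -0.0
grip_force: 0.0
```

Request:
step_arm:
  targets:
    - {"angular": [0, 0, 0], "dp": [0, 0.004, -0.004], "fingers": 1}
    - {"angular": [0, 0, 0], "dp": [0, 0.008, -0.008], "fingers": 1}
    - {"angular": [0, 0, 0], "dp": [0, 0.012, -0.012], "fingers": 1}
    - {"angular": [0, 0, 0], "dp": [0, 0.016, -0.016], "fingers": 1}
    - {"angular": [0, 0, 0], "dp": [0, 0.02, -0.02], "fingers": 1}
    - {"angular": [0, 0, 0], "dp": [0, 0.024, -0.024], "fingers": 1}
    - {"angular": [0, 0, 0], "dp": [0, 0.024, -0.024], "fingers": 1}
    - {"angular": [0, 0, 0], "dp": [0, 0.024, -0.024], "fingers": 1}

```text
time: 9.1
tool_pos: [511.3, -122.2, 180.7]
tcp_rot: [135.9, -1.4, 108.8]
ft_force: [0.1, -0.9, 0.9]
finger_gap: -0.0
grip_force: 0.0
```

No contact yet. Lifting vertically on the slant withdrew the tips, so I'll drop a little and go deeper along the fingers.

Request:
step_arm:
  targets:
    - {"angular": [0, 0, 0], "dp": [0, -0.012, 0.01], "fingers": 1}
    - {"angular": [0, 0, 0], "dp": [0, -0.012, 0.02], "fingers": 1}
    - {"angular": [0, 0, 0], "dp": [0, -0.012, 0.03], "fingers": 1}
    - {"angular": [0, 0, 0], "dp": [0, -0.012, 0.04], "fingers": 1}
    - {"angular": [0, 0, 0], "dp": [0, -0.012, 0.05], "fingers": 1}
    - {"angular": [0, 0, 0], "dp": [0, -0.012, 0.06], "fingers": 1}
    - {"angular": [0, 0, 0], "dp": [0, -0.012, 0.065], "fingers": 1}
    - {"angular": [0, 0, 0], "dp": [0, -0.012, 0.065], "fingers": 1}

```text
time: 10.1
tool_pos: [517.2, -119.0, 168.0]
tcp_rot: [136.1, -1.5, 108.9]
ft_force: [-7.1, 0.1, -3.0]
finger_gap: 0.0
grip_force: 3.2
```

Run:
```python
from h import *
s=sense(); print(s['time'],s['tool_pos'],s['ft_force'])
im=snapshot('wrist')
cv2.imwrite('pics/c5.png',cv2.resize(im[130:330,220:460],None,fx=2,fy=2,interpolation=3))
```

```text
10.1 [ 517.16137573 -119.01062443  168.02140353] [-7.0572653   0.07758595 -2.981885  ]
```

View pics/c5.png

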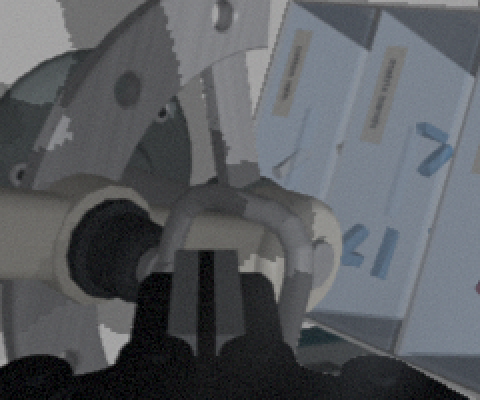

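The tips are about 15 mm past the bar and touching it lightly (~8 N). I'll lift gently.

Request:
step_arm:
  targets:
    - {"angular": [0, 0, 0], "dp": [0, 0.0, -0.008], "fingers": 1}
    - {"angular": [0, 0, 0], "dp": [0, 0.004, -0.012], "fingers": 1}
    - {"angular": [0, 0, 0], "dp": [0, 0.008, -0.016], "fingers": 1}
    - {"angular": [0, 0, 0], "dp": [0, 0.011, -0.019], "fingers": 1}
    - {"angular": [0, 0, 0], "dp": [0, 0.014, -0.022], "fingers": 1}
    - {"angular": [0, 0, 0], "dp": [0, 0.017, -0.025], "fingers": 1}
    - {"angular": [0, 0, 0], "dp": [0, 0.017, -0.025], "fingers": 1}
    - {"angular": [0, 0, 0], "dp": [0, 0.017, -0.025], "fingers": 1}

```text
time: 11.15
tool_pos: [517.0, -120.0, 175.3]
tcp_rot: [136.0, -1.4, 108.8]
ft_force: [-6.1, 0.0, -4.7]
finger_gap: -0.1
grip_force: 3.5
```

Run:
```python
from h import *
s=sense(); print(s['time'],s['tool_pos'],s['ft_force'])
```

```text
11.15 [ 516.97233367 -119.98835255  175.33818813] [-6.08868931e+00  1.38766984e-03 -4.65991964e+00]
```

Request:
step_arm:
  targets:
    - {"angular": [0, 0, 0], "dp": [0, 0.004, -0.004], "fingers": 1}
    - {"angular": [0, 0, 0], "dp": [0, 0.008, -0.008], "fingers": 1}
    - {"angular": [0, 0, 0], "dp": [0, 0.012, -0.012], "fingers": 1}
    - {"angular": [0, 0, 0], "dp": [0, 0.016, -0.016], "fingers": 1}
    - {"angular": [0, 0, 0], "dp": [0, 0.019, -0.019], "fingers": 1}
    - {"angular": [0, 0, 0], "dp": [0, 0.019, -0.019], "fingers": 1}
    - {"angular": [0, 0, 0], "dp": [0, 0.019, -0.019], "fingers": 1}
    - {"angular": [0, 0, 0], "dp": [0, 0.019, -0.019], "fingers": 1}

```text
time: 12.15
tool_pos: [516.9, -120.0, 180.4]
tcp_rot: [136.0, -1.4, 108.8]
ft_force: [-6.5, 1.2, -5.4]
finger_gap: -0.3
grip_force: 3.7
```

Run:
```python
from h import *
s=sense(); p=s['tool_pos']; print(s['time'],p,s['ft_force'],s['tcp_rot'])
for c in ('side','wrist'):
    snapshot(c); r=pinpoint(c,'ring_bar'); print(c,[(x['at'],x['conf'],[atz(c,x['at'],z).round(1) for z in (186,198)]) for x in r[:1]])
piv=np.array([606,-121.])
for a in range(5,46,5):
    t=np.radians(a); v=p[:2]-piv; q=piv+[v[0]*np.cos(t)-v[1]*np.sin(t), v[0]*np.sin(t)+v[1]*np.cos(t)]
    print(a,rel(p,s['tcp_rot'],[*q,p[2]],a)[0], rel(p,s['tcp_rot'],p,a/2)[1])
```

```text
12.15 [ 516.94855158 -119.97509901  180.41158491] [-6.46808681  1.23958777 -5.39393303] [135.98717289  -1.4123634  108.82715221]
side [([320.7, 254.4], 0.56, [array([484.4, 175. , 186. ]), array([482. , 187.4, 198. ])])]
wrist [([355.0, 290.3], 0.79, [array([ 532.4, -126.1,  186. ]), array([ 515.8, -120.7,  198. ])])]
5 [-0.037 -0.008 -0.009] [ 0.    0.01 -0.01]
10 [-0.075 -0.013 -0.015] [ 0.001  0.019 -0.02 ]
15 [-0.114 -0.015 -0.019] [ 0.001  0.029 -0.03 ]
20 [-0.152 -0.016 -0.02 ] [ 0.001  0.039 -0.04 ]
25 [-0.191 -0.014 -0.02 ] [ 0.002  0.048 -0.05 ]
30 [-0.23  -0.009 -0.017] [ 0.002  0.058 -0.06 ]
35 [-0.268 -0.002 -0.011] [ 0.002  0.068 -0.07 ]
40 [-0.304  0.007 -0.004] [ 0.003  0.077 -0.08 ]
45 [-0.34   0.019  0.006] [ 0.003  0.087 -0.09 ]
```

The pin is up about 12 mm (Fz 5.4 N, and the ring fits z≈198). Now the swing.

Request:
step_arm:
  targets:
    - {"angular": [0, 0.005, -0.005], "dp": [-0.018, -0.004, -0.004], "fingers": 1}
    - {"angular": [0, 0.01, -0.01], "dp": [-0.037, -0.008, -0.009], "fingers": 1}
    - {"angular": [0, 0.015, -0.015], "dp": [-0.056, -0.011, -0.012], "fingers": 1}
    - {"angular": [0, 0.019, -0.02], "dp": [-0.075, -0.013, -0.015], "fingers": 1}
    - {"angular": [0, 0.024, -0.025], "dp": [-0.095, -0.014, -0.017], "fingers": 1}
    - {"angular": [0, 0.029, -0.03], "dp": [-0.114, -0.015, -0.019], "fingers": 1}
    - {"angular": [0, 0.034, -0.035], "dp": [-0.133, -0.016, -0.02], "fingers": 1}
    - {"angular": [0, 0.038, -0.039], "dp": [-0.152, -0.016, -0.02], "fingers": 1}

```text
time: 13.35
tool_pos: [522.5, -151.2, 181.0]
tcp_rot: [135.7, -1.4, 118.7]
ft_force: [-4.2, -0.7, -5.5]
finger_gap: 0.1
grip_force: 3.5
```

```bash
cat > look.py <<'E'
from h import *
s=sense(); p=s['tool_pos']; print(s['time'],p.round(1),s['ft_force'].round(1),s['tcp_rot'].round(1))
piv=np.array([606,-121.])
for c in ('scene','side','wrist'):
    snapshot(c)
    for n,z in (('ring_bar',192),('lens_centre',120)):
        for r in pinpoint(c,n)[:1]:
            X=atz(c,r['at'],z); v=X[:2]-piv
            print(c,n,round(r['conf'],2),X.round(1),'ang',np.degrees(np.arctan2(-v[1],-v[0])).round(1),'rad',np.hypot(*v).round(1))
v=p[:2]-piv; print('tcp ang',np.degrees(np.arctan2(-v[1],-v[0])),np.hypot(*v))
E
python3 look.py
```

```text
13.35 [ 522.5 -151.2  181. ] [-4.2 -0.7 -5.5] [135.7  -1.4 118.7]
scene ring_bar 0.39 [ 524.5 -143.8  192. ] ang 15.6 rad 84.6
scene lens_centre 0.73 [ 418.4 -201.2  120. ] ang 23.1 rad 204.0
side ring_bar 0.62 [499.   46.6 192. ] ang -57.4 rad 198.8
side lens_centre 0.58 [ 416.2 -190.7  120. ] ang 20.2 rad 202.2
wrist ring_bar 0.76 [ 530.2 -152.   192. ] ang 22.2 rad 81.9
tcp ang 19.872960681662533 88.79929416885409
```

The arm follows, at about 20–21°. I'll continue to ~27° and lower the pin onto the plate.

Request:
step_arm:
  targets:
    - {"angular": [0, 0.004, -0.004], "dp": [-0.018, -0.001, -0.001], "fingers": 1}
    - {"angular": [0, 0.008, -0.008], "dp": [-0.036, -0.002, -0.002], "fingers": 1}
    - {"angular": [0, 0.01, -0.01], "dp": [-0.054, -0.003, -0.003], "fingers": 1}
    - {"angular": [0, 0.01, -0.01], "dp": [-0.054, -0.003, -0.003], "fingers": 1}
    - {"angular": [0, 0.01, -0.01], "dp": [-0.054, -0.011, 0.004], "fingers": 1}
    - {"angular": [0, 0.01, -0.01], "dp": [-0.054, -0.02, 0.012], "fingers": 1}
    - {"angular": [0, 0.01, -0.01], "dp": [-0.054, -0.027, 0.019], "fingers": 1}
    - {"angular": [0, 0.01, -0.01], "dp": [-0.054, -0.027, 0.019], "fingers": 1}

```text
time: 14.8
tool_pos: [526.5, -160.5, 174.4]
tcp_rot: [135.6, -1.4, 121.2]
ft_force: [-3.9, -2.0, -4.0]
finger_gap: -0.2
grip_force: 2.8
```

```bash
python3 look.py
python3 - <<'E'
from h import *
im=snapshot('wrist')
cv2.imwrite('pics/c6.png',cv2.resize(im[100:340,150:470],None,fx=2,fy=2,interpolation=3))
E
```

```text
14.8 [ 526.5 -160.5  174.4] [-3.9 -2.  -4. ] [135.6  -1.4 121.2]
scene ring_bar 0.63 [ 530.9 -162.8  192. ] ang 29.1 rad 86.0
scene lens_centre 0.64 [ 423.  -223.5  120. ] ang 29.3 rad 209.8
side ring_bar 0.39 [ 524.4 -156.1  192. ] ang 23.3 rad 88.8
side lens_centre 0.55 [ 428.4 -205.8  120. ] ang 25.5 rad 196.8
wrist ring_bar 0.69 [ 525.4 -161.8  192. ] ang 26.9 rad 90.3
tcp ang 26.416848131799615 88.73654472890314
```

View pics/c6.png

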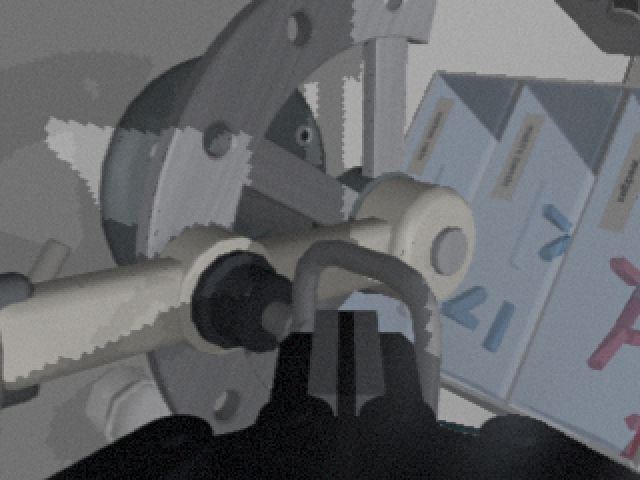

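The fingers are centred in the ring and the arm is at about 26.5°, just short of the hole. I'll lower 3 mm to free the bar, then take up the side slack.

Request:
step_arm:
  targets:
    - {"angular": [0, 0, 0], "dp": [0, -0.006, 0.006], "fingers": 1}
    - {"angular": [0, 0, 0], "dp": [0, -0.011, 0.011], "fingers": 1}
    - {"angular": [0, 0, 0], "dp": [-0.007, -0.011, 0.011], "fingers": 1}
    - {"angular": [0, 0, 0], "dp": [-0.015, -0.011, 0.011], "fingers": 1}
    - {"angular": [0, 0, 0], "dp": [-0.022, -0.011, 0.011], "fingers": 1}
    - {"angular": [0, 0, 0], "dp": [-0.03, -0.011, 0.011], "fingers": 1}
    - {"angular": [0, 0, 0], "dp": [-0.035, -0.011, 0.011], "fingers": 1}
    - {"angular": [0, 0, 0], "dp": [-0.04, -0.011, 0.011], "fingers": 1}

```text
time: 16.3
tool_pos: [530.3, -167.1, 170.7]
tcp_rot: [135.6, -1.4, 121.2]
ft_force: [-4.1, 1.6, -3.9]
finger_gap: -0.5
grip_force: 2.4
```

```bash
python3 look.py
```

```text
16.3 [ 530.3 -167.1  170.7] [-4.1  1.6 -3.9] [135.6  -1.4 121.2]
scene ring_bar 0.48 [ 526.  -168.4  192. ] ang 30.7 rad 93.0
scene lens_centre 0.81 [ 429.9 -226.5  120. ] ang 30.9 rad 205.2
side ring_bar 0.52 [ 532.  -153.2  192. ] ang 23.5 rad 80.7
side lens_centre 0.69 [ 435.6 -221.7  120. ] ang 30.6 rad 197.9
wrist ring_bar 0.89 [ 523.4 -165.1  192. ] ang 28.1 rad 93.7
tcp ang 31.334600347639892 88.66458564204105
```

Fz is still 3.9 N at this lower height and the arm is at about 30.7°, so the pin looks to be entering the hole. I'll lower further to let it drop.

Request:
step_arm:
  targets:
    - {"angular": [0, 0, 0], "dp": [0, -0.005, 0.005], "fingers": 1}
    - {"angular": [0, 0, 0], "dp": [0, -0.01, 0.01], "fingers": 1}
    - {"angular": [0, 0, 0], "dp": [0, -0.015, 0.015], "fingers": 1}
    - {"angular": [0, 0, 0], "dp": [0, -0.02, 0.018], "fingers": 1}
    - {"angular": [0, 0, 0], "dp": [0, -0.025, 0.02], "fingers": 1}
    - {"angular": [0, 0, 0], "dp": [0, -0.028, 0.02], "fingers": 1}
    - {"angular": [0, 0, 0], "dp": [0, -0.028, 0.02], "fingers": 1}
    - {"angular": [0, 0, 0], "dp": [0, -0.028, 0.02], "fingers": 1}

```text
time: 17.75
tool_pos: [529.4, -167.8, 164.3]
tcp_rot: [135.6, -1.4, 121.2]
ft_force: [-0.3, -0.4, -0.4]
finger_gap: 0.0
grip_force: 0.0
```

```bash
sed -i "s/('ring_bar',192)/('ring_bar',186),('ring_bar',193)/" look.py; python3 look.py
python3 - <<'E'
from h import *
im=snapshot('wrist')
cv2.imwrite('pics/c7.png',cv2.resize(im[100:340,150:470],None,fx=2,fy=2,interpolation=3))
E
```

```text
17.75 [ 529.4 -167.8  164.3] [-0.3 -0.4 -0.4] [135.6  -1.4 121.2]
scene ring_bar 0.53 [ 530.8 -164.9  186. ] ang 30.2 rad 87.1
scene ring_bar 0.53 [ 526.5 -169.1  193. ] ang 31.2 rad 92.9
scene lens_centre 0.85 [ 430.8 -232.5  120. ] ang 32.5 rad 207.7
side ring_bar 0.47 [ 532.6 -153.6  186. ] ang 23.9 rad 80.3
side ring_bar 0.47 [ 530.7 -143.   193. ] ang 16.3 rad 78.4
side lens_centre 0.95 [ 430.  -211.1  120. ] ang 27.1 rad 197.8
wrist ring_bar 0.8 [ 528.8 -165.   186. ] ang 29.7 rad 88.8
wrist ring_bar 0.8 [ 518.  -164.3  193. ] ang 26.2 rad 98.0
tcp ang 31.450117142984055 89.77559593210766
```

View pics/c7.png

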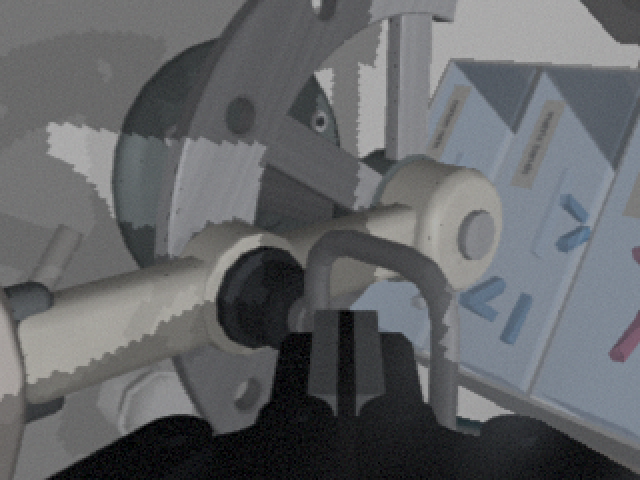

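No contact force remains, and the ring fits home height (z≈186, radius ≈85–88, about 30°). I'll withdraw along the fingers.

Request:
step_arm:
  targets:
    - {"angular": [0, 0, 0], "dp": [0, -0.006, -0.02], "fingers": 1}
    - {"angular": [0, 0, 0], "dp": [0, -0.006, -0.06], "fingers": 1}
    - {"angular": [0, 0, 0], "dp": [0, -0.006, -0.12], "fingers": 1}
    - {"angular": [0, 0, 0], "dp": [0, 0, -0.2], "fingers": 1}
    - {"angular": [0, 0, 0], "dp": [0, 0.0, -0.28], "fingers": 1}
    - {"angular": [0, 0, 0], "dp": [0, 0.04, -0.36], "fingers": 1}
    - {"angular": [0, 0, 0], "dp": [0, 0.06, -0.4], "fingers": 1}
    - {"angular": [0, 0, 0], "dp": [0, 0.06, -0.4], "fingers": 1}

```text
time: 19.4
tool_pos: [489.9, -194.3, 230.8]
tcp_rot: [135.6, -1.3, 121.1]
ft_force: [0.5, -0.1, -0.2]
finger_gap: 0.4
grip_force: 0.0
```

```bash
python3 look.py
python3 - <<'E'
from h import *
for c in('scene','side','wrist'):
    snapshot(c)
    for r in pinpoint(c,'impression_tray')[:1]: print(c,r['conf'],atz(c,r['at'],0))
im=snapshot('wrist')
C=np.array([606-85*np.cos(.519),-121-85*np.sin(.519)]); u=np.array([-np.sin(.519),np.cos(.519)])
for z,col in ((0,(0,255,0)),(7,(0,0,255))):
    q=[proj('wrist',[*(C+u*s),z+h]) for s,h in((-22,151),(22,151),(22,189),(-22,189))]
    cv2.polylines(im,[np.array(q).astype(int)],True,col,1)
cv2.imwrite('pics/c8.png',cv2.resize(im[100:300,230:470],None,fx=3,fy=3,interpolation=3))
E
```

```text
19.4 [ 489.9 -194.3  230.8] [ 0.5 -0.1 -0.2] [135.6  -1.3 121.1]
scene ring_bar 0.62 [ 403.2 -256.   186. ] ang 33.6 rad 243.6
scene ring_bar 0.62 [ 400.3 -259.2  193. ] ang 33.9 rad 247.8
scene lens_centre 0.6 [ 433.  -227.9  120. ] ang 31.7 rad 203.3
side ring_bar 0.54 [ 533.5 -152.9  186. ] ang 23.7 rad 79.2
side ring_bar 0.54 [ 531.6 -142.3  193. ] ang 16.0 rad 77.4
side lens_centre 0.79 [ 436.2 -214.3  120. ] ang 28.8 rad 193.7
wrist ring_bar 0.89 [ 528.2 -165.9  186. ] ang 30.0 rad 89.9
wrist ring_bar 0.89 [ 520.4 -166.7  193. ] ang 28.1 rad 97.0
wrist lens_centre 0.62 [ 430.5 -221.6  120. ] ang 29.8 rad 202.3
tcp ang 32.26312050815866 137.29532380609413
scene 0.72 [ 436.94114568 -227.13762902    0.        ]
side 0.55 [ 430.85086339 -225.72854823    0.        ]
```

View pics/c8.png

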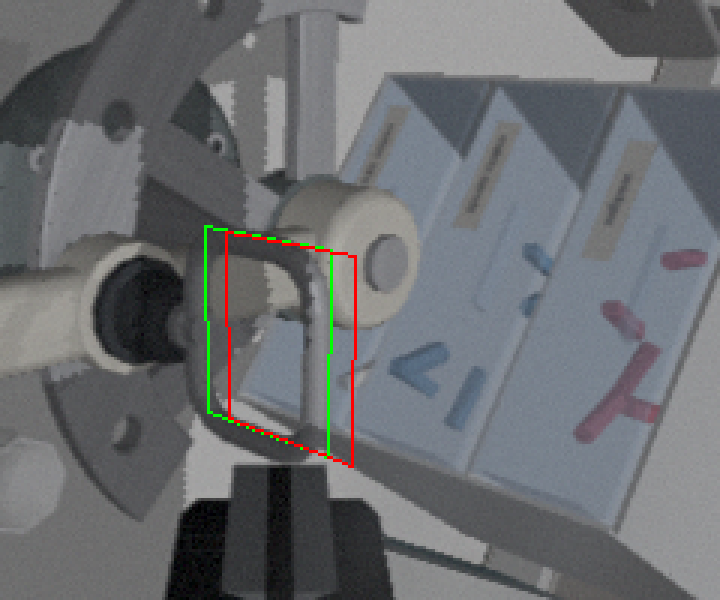

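The green home outline fits the ring, with the same ~3 mm bias as before the lift. The red plate-riding outline doesn't fit. The lens, near (433,-223), is over the tray near (434,-226), and the robot is clear, so I'm handing in.

```bash
python3 -c "
from bench import *
print(hand_in())"
```

```text
the job is handed in; nothing more can be done
None
```

The job is handed in at about 20 s of the 38 s limit: the arm sits at about +30° with the index pin seated in that hole, the lens is within about 10 mm of the tray centre by camera, and the gripper is clear; `hand_in` returned no verdict.

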